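Unclamp a glued panel, draw it from the jig and stand it in the drying rack

ROBOT

A 6-joint arm with a two-finger parallel gripper is mounted at the origin on the work surface. World frame = base frame: x ahead of the robot, y to its left, z up, the work surface at z = 0. Lengths are in m, angles in degrees, forces in N, time in s.
With the tool pointing down it reaches from about 0.325 to 0.85 m from the base axis. Payload 15.5 kg.
Tool frame: the origin (TCP) lies midway between the tips of the shut fingers; the grasp point (between the pads) lies grip_point_offset behind it (grip_point_offset is the distance from the TCP to the grasp point, in m); z points along the fingers, y is the direction in which the jaws open and shut (so a half turn about z gives the same grasp; the last joint's range is limited). The gripper opens to 91 mm and grips with 3 to 60 N. Pads are 32 mm wide; open, the fingers measure 118 mm over their backs; the gripper's body (76 mm by 178 mm) begins 60 mm behind the grasp point.
Start: joints at [70.904, 28.281, 77.091, -0, 74.628, -5.472], TCP at [0.147, 0.607, 0.214] pointing down, gripper open.
Joint ranges: [-166.48, 166.48], [-47.26, 123.95], [12.59, 153.08], [-70.14, 250.14], [6.76, 159.57], [-176.63, 176.63]. Speed limits (degrees/s): [108.29, 108.29, 147.25, 172.46, 172.46, 172.46].

INTERFACE

Orientations are given as a 3x3 rotation matrix whose columns are the frame's x, y, z axes.
In Python, from station import * gives the robot as it stands.
- The arm moves only by the tool drive_tool, never from a script. Its argument "commands" is one flat list of numbers, 6 for each row, row after row: the shift along the world's x, y, z in cm, then the turn, a rotation vector about the world's x, y, z in degrees. A call has 1 to 5 rows; each row shifts and turns the commanded pose from where the row before left it; what a row does not reach is not made up. A row lasts 1/8 s, in which the tool goes at most 62.5 mm and 10.7 degrees, less where a joint would pass 70% of its speed; a pose out of reach is approached as far as the arm can. A call is refused whole if a number of a shift passes 6.25 or a number of a turn 10.7, either way. A call with a gripper value outside its range is refused whole. "jaw" is the opening in per cent of the stroke, from 0 (shut) to 100 (fully open), set as the call begins (left out, the last holds). The fingers move at their own pace and stop on an object; "newtons" is the grip in N (left out, the last holds). Time passes only in rows, so rows that do not move let the fingers close. It gives the time, the measured TCP pose, the force and the opening at its end, in the units of the state.
- get_state(): the state, without advancing time (a new reading comes with each control period).
- grab_frame(name): name is "scene" or "top" or "wrist"; returns the picture (384x512x3 uint8, red, green, blue); there is no depth.
- get_calibration(name): a dict with "mtx" (3x3 intrinsics, pixels), "rvec" (rotation vector, rad) and "tvec" (3), from world to camera coordinates, as OpenCV has them. Camera axes: x right, y down, z forward; pixel columns grow to the right and rows downward; lengths in m; the calibration is good to about 2 mm. A picture is of the moment at which its call begins: read the wrist's pose just before it. get_calibration takes no time and is no camera call; for the wrist camera it gives the pose at the moment of the call.
- hand_in(): hands the job in, once; it reports no verdict.
The state is a dict: "t": time; "joints": joint angles; "qd": joint speeds; "joint_efforts": joint torques, N m; "tool_pos": TCP position; "ee_rot": TCP orientation; "wrist_force": force on the tool from outside, world axes, zero at the start; "wrist_torque": the same for the moment, N m; "finger_gap": finger opening in m.
Only numpy, scipy, OpenCV 4.12 (cv2) and the standard library are available. Lean on these libraries where they do the work, as an engineer would, in place of code of your own. Each camera call takes 0.05 s, during which the arm holds its last target. There are 200 camera calls.

TASK

The glued panel is ready to come out of the clamping jig: swing the clamp's safety catch fully clear and throw the clamp lever right open, then draw the panel out towards you by pressing on its top and pulling, flat on the board, until well over half of it is clear of the fences. Then stand it upright on a long edge in the drying rack's free middle slot, held between both pairs of dowels and resting on the rack's board; set it down without dropping it, and leave the clamp open with its catch clear. You will have to put the panel down and take it another way to turn it on edge (the V cradle is there for this); leave the other panels and the rest of the bench as they are.

Things in the scene. Friction and masses are not known exactly. Their poses are not given: they have to be found in the camera images.
- jig: fixed glue-up jig on a white melamine board 15 mm thick. Origin on the bench, below the middle of the panel's bed; z up, -x towards the open front (the way out), +y towards the clamp. Hardwood fences, inner faces at y = +-32 mm, 22 mm wide, run from x = -75 to +90 mm, a stop stands at x = +74 mm; all 18 mm high, flush with the panel's top, 33 mm above the bench
- board_front (a point): middle of the front edge of the jig's board, on its top (15 mm above the bench), at jig x = -210 mm, axes as the jig's. From here to the fences, 135 mm, the board is bare, 110 mm wide and level with the bed, so the panel can slide out onto it
- panel_mid (a point): middle (half-way up) of the loose panel, ply with hardwood lippings: 140 mm long (its x), 60 wide (y), 18 thick (z), about 110 g. At the start it lies flat in the jig's bed, length along the jig's x, 2 mm from each fence, its front end within 9 mm of the fences' front ends, so only its top can be got at. It slides on the smooth board (friction about 0.35)
- handle (a joint): angle (rad) of the lever of the steel toggle clamp beside the +y fence: 0 upright, clamped (start); 0.85 end stop, fully open. The grip swings away from the panel (to jig +y) and down, and the linked clamp bar with its rubber foot rises off the panel. Stiff: about 8 to 10 N at the grip; stays where left. Clamped, the foot presses with about 10 N on the panel's rear half
- handle_pivot (a point): the lever's pivot, 73 mm above the bench at jig x = +35, y = +90 mm; the lever turns about the line along the jig's x through it. With the clamp open its bar slants up over the panel's rear half, at jig x 20 to 50 mm, its foot 100 mm or more above the bench
- handle_grip (a point): middle of the lever's round black rubber grip, 25 mm diameter, 87 mm long along the point's z, its top 45 mm beyond this point; 105 mm from the pivot; moves with the lever. Axes as the jig's while the lever is upright
- catch_stud (a point): the clamp's headed vertical stud behind the lever (jig x = +35, y = +143 mm; the point is 92 mm above the bench), fixed to the jig, about which the safety catch turns. The catch is a flat steel bar, captive on the stud: at the start it lies along the jig's y (turned 0 to 0.08 rad) and its nose chocks the lever shut; it is clear from about 0.45 rad; a stop pin ends its swing near 0.9 rad
- catch_tab (a point): middle of the safety catch's upright thumb tab, a steel plate 26 mm long (point's y), 6 mm thick (x), from 97 to 133 mm above the bench, 40 mm from the stud on the side away from the lever. Turns with the catch: its y lies along the jig's y while engaged and turns towards jig +x (tab swings away from the jig's front) as it opens. Under 1 N at the tab; stays where left
- rack_slot (a point): middle of the floor of the free middle slot of the fixed wooden drying rack, 15 mm above the bench; x along the slot, z up. The slot is 24 mm wide (y) between two pairs of round-topped 12 mm dowels, 45 mm high, at x = +-45 mm; open between the pairs. Rack board 130 x 180 mm; the slots at y = +-60 mm hold other panels
- cradle_valley (a point): middle of the valley line of the fixed edge cradle, a stand to lay a panel aslant and take it anew; 70 mm above the bench, x along the valley, z up. Two V brackets 18 mm thick at x = +-50 mm, free between them, on a board 150 x 120 x 15 mm. From the valley a 56 mm rest rises at 45 degrees to -y and a 24 mm lip at 45 degrees to +y
- stood_a: loose panel 140 x 60 x 18 mm that stands on its long edge in the rack's slot at y = -60 mm; origin at the middle of one broad face; leave alone
- stood_b: loose panel 125 x 52 x 18 mm that stands on its long edge in the rack's slot at y = +60 mm; origin at the middle of one broad face; leave alone
- sander: loose yellow and black palm sander, 125 mm across, 142 mm high, dust canister out to 150 mm on its +x side; origin under its middle; leave alone
- defenders: loose black ear defenders lying flat, 130 x 190 mm, 68 mm high; leave alone
- glue: loose white glue bottle, 64 mm across, 190 mm high; leave alone
- cork_block: loose cork sanding block, 100 x 60 x 30 mm, origin under its middle; leave alone
- tape: loose tape measure, 80 x 36 x 68 mm; leave alone
- square: loose try square lying flat: 120 mm wooden stock along its y, 200 mm steel blade along its x, 18 mm high; leave alone
- chisel: loose chisel lying along its x, 270 mm long, 30 mm high; leave alone
There are look-alikes about, which are no part of the job. Of the things shaped like the part that bears catch_tab, the bare steel one is meant.

How it is judged (in metres and radians):
On the way, in this order (a step that is already met when the one before it is completed fails the run):
1. the safety catch is swung clear of the lever (angle between the y axis of catch_tab and the y axis of jig, either way round above 0.5 rad), for 0.1 s.
2. the clamp lever is thrown open (value of joint handle above 0.7 rad), for 0.1 s.
3. the panel is drawn out flat along the board, its middle at least 15 mm clear of the fences (x of panel_mid in the frame of jig below -0.09 m and z of panel_mid in the frame of jig between 0.02 and 0.029 m and angle between the z axis of panel_mid and the z axis of jig, either way round below 0.12 rad), for 0.1 s.
At the end, for the whole second after the job is handed in: Panel at rest on a long edge in the middle slot: its middle within 25 mm along the slot, 9 mm across it and 6 mm of 30 mm above its floor, upright and along the slot within 0.2 rad; clamp lever still over 0.60 rad and catch turned over 0.4 rad (x of panel_mid in the frame of rack_slot between -0.025 and 0.025 m and y of panel_mid in the frame of rack_slot between -0.009 and 0.009 m and z of panel_mid in the frame of rack_slot between 0.024 and 0.036 m and angle between the y axis of panel_mid and the z axis of rack_slot, either way round below 0.2 rad and angle between the x axis of panel_mid and the x axis of rack_slot, either way round below 0.2 rad and linear speed of panel below 0.03 m/s and value of joint handle above 0.6 rad and angle between the y axis of catch_tab and the y axis of jig, either way round above 0.4 rad); the robot touches nothing.
It fails at once if a bystander or a standing panel is shifted by more than 30 mm (distance of any of stood_a, stood_b, sander, defenders, glue, cork_block, tape, square, chisel from where it was at the start of the episode above 0.03 m).
It fails at once if the panel is dropped or thrown (faster than 0.6 m/s with no finger on it) (contact force between the fingers and panel below 0.02 N and linear speed of panel above 0.6 m/s).
It also fails if it takes over 72 s, if anything falls off the work surface, if the arm or the gripper's body presses on something with over 40 N, if the wrist force passes 120 N, or if a joint passes its speed limit or range.

## Working session

There is one attempt and no reset: what is moved stays moved. The work goes in short steps, Python scripts to look and compute and a tool call to move; the robot and the scene stay as the last step left them, time stands still between calls to the robot, and variables do not carry over. Pictures are saved under pics/ and viewed, about 8 in all and at most 12, crops included, and the job is handed in when it is done.

Besides the shell and the picture viewer there is one more tool, called after ">>>" by a JSON object that holds its "api" and its "payload". drive_tool: Moves the arm, as the interface text tells. Its arguments: {"type":"object","properties":{"commands":{"type":"array"},"jaw":{"type":"number"},"newtons":{"type":"number"}},"required":["commands"]}

```bash
ls; mkdir -p pics; python3 - <<'E'
from station import *
import cv2,numpy as np
s=get_state();print(s)
a=grab_frame("scene");b=grab_frame("top")
cv2.imwrite("pics/scene0.png",a[:,:,::-1]);cv2.imwrite("pics/top0.png",b[:,:,::-1])
cv2.imwrite("pics/top0x.png",cv2.resize(b[:,:,::-1],(800,600),interpolation=cv2.INTER_CUBIC))
cv2.imwrite("pics/scene0x.png",cv2.resize(a[:,:,::-1],(800,600),interpolation=cv2.INTER_CUBIC))
for n in("scene","top","wrist"):print(n,get_calibration(n))
E
```

```text
pics
{'t': 0.0, 'joints': array([ 7.09036794e+01,  2.83142642e+01,  7.71273495e+01, -3.12495439e-04,
        7.46274044e+01, -5.47305058e+00]), 'qd': array([ 0.03427885,  0.1005284 ,  0.02308293, -0.00683207,  0.06418867,
        0.05083502]), 'joint_efforts': array([ 4.44678168e-03, -8.78814340e+01, -3.81844246e+01,  7.11446861e-02,
        5.35875012e-02, -1.41507221e-04]), 'tool_pos': array([0.14709948, 0.60705594, 0.2133437 ]), 'ee_rot': array([[-9.71865740e-01,  2.35535202e-01, -3.89121914e-04],
       [ 2.35535498e-01,  9.71865078e-01, -1.14002512e-03],
       [ 1.09657951e-04, -1.19960339e-03, -9.99999274e-01]]), 'wrist_force': array([ 0.87641082, -0.24294284, -0.11466113]), 'wrist_torque': array([-0.0388268 ,  0.04312916, -0.03653156]), 'finger_gap': 0.09133628860035187}
scene {'mtx': array([[439.42269578,   0.        , 253.36246269],
       [  0.        , 439.42269578, 193.3616421 ],
       [  0.        ,   0.        ,   1.        ]]), 'rvec': array([ 0.7169076 ,  2.48108105, -1.25253316]), 'tvec': array([ 0.42477596, -0.05203129,  1.56401935])}
top {'mtx': array([[473.01862868,   0.        , 256.10599915],
       [  0.        , 473.01862868, 189.08955938],
       [  0.        ,   0.        ,   1.        ]]), 'rvec': array([ 2.16083993, -2.18659815,  0.12040173]), 'tvec': array([-0.01123864,  0.54068722,  1.46765238])}
wrist {'mtx': array([[264.88886655,   0.        , 257.95213481],
       [  0.        , 264.88886655, 188.22885292],
       [  0.        ,   0.        ,   1.        ]]), 'rvec': array([-2.27842739, -1.79229191, -0.26618109]), 'tvec': array([-0.625542  , -0.03206046,  0.39106489])}
```

View pics/top0x.png

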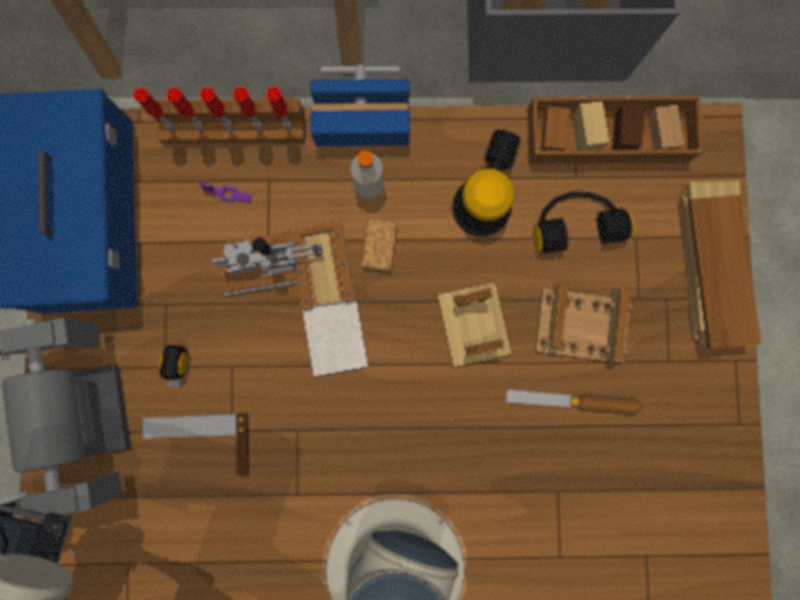

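View pics/scene0x.png

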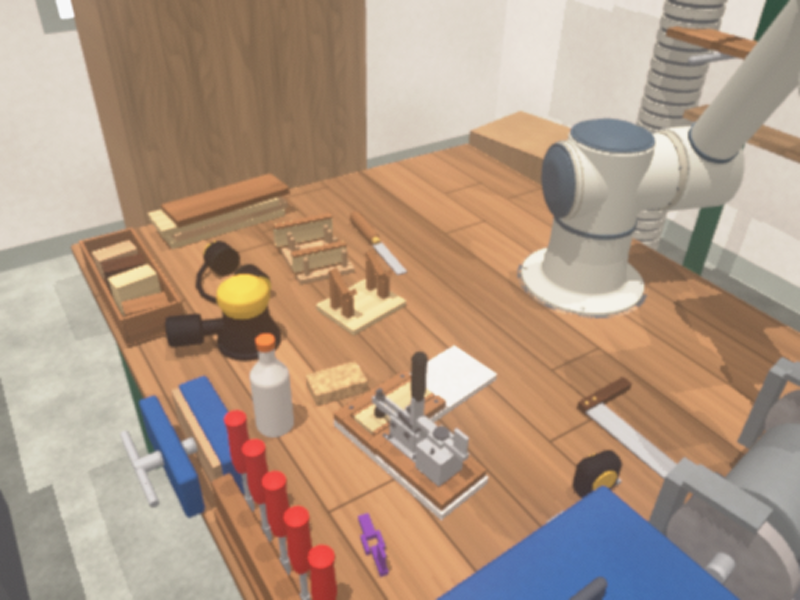

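Top view (800x600 scale): jig's bare board is at (335,340), the clamp at (270,255), the cradle at (474,325) and the rack at (583,325). The catch-like candidates are a purple one lying loose at (225,192) and the bare steel one on the clamp near (225,260).

```bash
cat > h.py <<'E'
from station import *
import cv2,numpy as np
def cal(n):
    c=get_calibration(n);R=cv2.Rodrigues(c["rvec"])[0];return c["mtx"],R,np.ravel(c["tvec"])
def ray(c,p):
    K,R,t=c;d=R.T@np.linalg.solve(K,[p[0],p[1],1.]);return -R.T@t,d
def onz(c,p,z):
    o,d=ray(c,p);return o+d*(z-o[2])/d[2]
def tri(c1,p1,c2,p2):
    A=[];b=[]
    for c,p in((c1,p1),(c2,p2)):
        o,d=ray(c,p);d/=np.linalg.norm(d);P=np.eye(3)-np.outer(d,d);A.append(P);b.append(P@o)
    return np.linalg.lstsq(np.vstack(A),np.hstack(b),rcond=None)[0]
def proj(c,X):
    K,R,t=c;q=K@(R@np.asarray(X,float)+t);return q[:2]/q[2]
E
python3 - <<'E'
from h import *
b=cv2.imread("pics/top0.png");c=cal("top")
hsv=cv2.cvtColor(b,cv2.COLOR_BGR2HSV)
m=((hsv[...,1]<45)&(hsv[...,2]>140)).astype(np.uint8)
m[:, :185]=0;m[:,245:]=0;m[:185]=0;m[245:]=0
cs,_=cv2.findContours(m,0,2);k=max(cs,key=cv2.contourArea);r=cv2.minAreaRect(k);print(r)
P=cv2.boxPoints(r)
for p in P:print(p,onz(c,p,.015)[:2])
# rough centres
S=.64
for n,p,z in(("cradle board",(474,325),.04),("rack",(583,325),.015),("square",(240,440),.02),("tape",(173,362),.06),("glue",(366,158),.19),("catch purple",(225,192),.01),("grip",(262,245),.19)):
    print(n,onz(c,(p[0]*S,p[1]*S),z))
cr=b[120:250,125:265];cr=cv2.resize(cr,None,fx=4.2,fy=4.2,interpolation=cv2.INTER_CUBIC)
cv2.imwrite("pics/jig0.png",cr)
E
```

```text
((213.96981811523438, 215.828857421875), (43.56218719482422, 34.872920989990234), 79.99201965332031)
[193.01344 197.4094 ] [0.51749805 0.18306107]
[227.35573 191.349  ] [0.53559923 0.07386307]
[234.9262  234.24832] [0.39932425 0.05082279]
[200.58391 240.30872] [0.38164669 0.15908409]
cradle board [ 0.47817803 -0.16442173  0.04      ]
rack [ 0.47707326 -0.38927684  0.015     ]
square [0.25583347 0.3045172  0.02      ]
tape [0.41147799 0.42851087 0.06      ]
glue [0.77834871 0.04357828 0.19      ]
catch purple [0.76187479 0.34246015 0.01      ]
grip [0.61871221 0.23313038 0.19      ]
```

>>> {"api": "drive_tool", "payload": {"commands": [0,-1,6,0,0,0,0,-5,6,0,0,0,3,-5,4,0,0,-10,4,-4.5,0,0,0,-10,4,-4.5,0,0,0,-10]}}

```text
t: 0.72
tool_pos: [0.2545, 0.4218, 0.3576]
ee_rot: [[-0.72, 0.693, 0.001], [0.693, 0.72, 0.001], [-0.0, 0.001, -1.0]]
wrist_force: [0.9, 0.7, -0.4]
finger_gap: 0.0915
```

>>> {"api": "drive_tool", "payload": {"commands": [4,-4.5,0,0,0,-10,4,-4.5,0,0,0,-10,4,-4.5,0,0,0,-10,4,-4.5,0,0,0,-6.6,0,0,0,0,0,0], "jaw": 0}}

```text
t: 1.35
tool_pos: [0.4158, 0.2403, 0.3569]
ee_rot: [[-0.163, 0.987, -0.0], [0.987, 0.163, -0.001], [-0.001, -0.0, -1.0]]
wrist_force: [0.0, 0.5, 0.3]
finger_gap: 0.0442
```

```bash
python3 - <<'E'
from h import *
s=get_state();print(s["t"],s["tool_pos"],s["ee_rot"],s["joints"],s["finger_gap"])
c=cal("wrist");w=grab_frame("wrist")
o=-c[1].T@c[2];print("cam",o,"axes",c[1], "in tool",s["ee_rot"].T@(o-s["tool_pos"]))
np.savez("w1.npz",K=c[0],R=c[1],t=c[2])
cv2.imwrite("pics/w1.png",w[:,:,::-1]);cv2.imwrite("pics/w1x.png",cv2.resize(w[:,:,::-1],(800,600),interpolation=cv2.INTER_CUBIC))
E
```

```text
1.35 [0.41583864 0.24027442 0.35687621] [[-1.63128660e-01  9.86604759e-01 -3.01201404e-04]
 [ 9.86604456e-01  1.63128338e-01 -8.90246299e-04]
 [-8.29186751e-04 -4.42391333e-04 -9.99999558e-01]] [ 2.29207160e+01  9.48265861e+00  8.31916257e+01 -4.03017007e-02
  8.73614766e+01  1.35340494e+01] 0.04422033594276201
cam [0.40246463 0.32252246 0.52734449] axes [[ 9.86573318e-01  1.63317404e-01 -7.16774609e-04]
 [ 1.56506140e-01 -9.44155017e-01  2.89960571e-01]
 [ 4.66788613e-02 -2.86179542e-01 -9.57038324e-01]] in tool [ 8.31866191e-02  1.46707850e-04 -1.70537395e-01]
```

View pics/w1x.png

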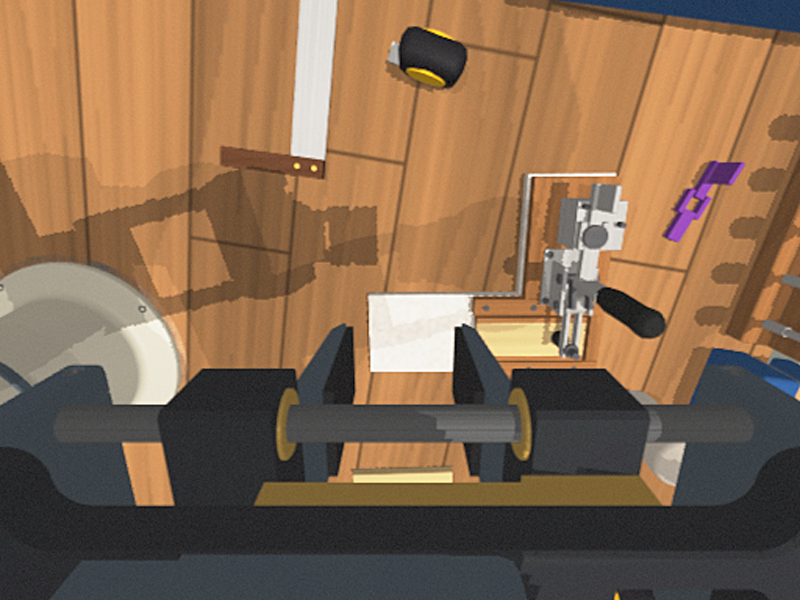

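```bash
python3 - <<'E'
from h import *
d=np.load("w1.npz");c=(d["K"],d["R"],d["t"])
b=cv2.imread("pics/w1.png");hsv=cv2.cvtColor(b,cv2.COLOR_BGR2HSV)
m=((hsv[...,1]<40)&(hsv[...,2]>125)).astype(np.uint8);m[:,:230]=0;m[:,303:]=0;m[:186]=0;m[242:]=0
cs,_=cv2.findContours(m,0,2);k=max(cs,key=cv2.contourArea)[:,0]
W=np.array([onz(c,p,.015)[:2] for p in k]).astype(np.float32)
r=cv2.minAreaRect(W);print(r,cv2.boxPoints(r))
B=cv2.boxPoints(r)
yaw=np.deg2rad(9.8)
def J(bf,yaw):
    ex=np.array([np.cos(yaw),np.sin(yaw)]);return ex,np.array([-ex[1],ex[0]]),bf+.21*ex
top=cal("top")
for nm,(u,v),z in(("stud",(594*.64,236*.64),.1),("griptop",(650*.64,318*.64),.22),("tabtop?",(607*.64,192*.64),.133)):print(nm,onz(c,(u,v),z))
bf=np.array([.3905,.105]);ex,ey,o=J(bf,yaw);im=cv2.resize(b[100:240,290:440],None,fx=4,fy=4,interpolation=cv2.INTER_CUBIC)
for x,y,z in((35,143,104),(35,183,133),(35,183,97),(35,90,223),(90,32,33),(-75,32,33),(90,-32,33),(-75,-32,33)):
    X=np.r_[o+ex*x/1e3+ey*y/1e3,z/1e3];p=proj(c,X);print((x,y,z),X.round(4),p.round(1));cv2.circle(im,tuple(int(q) for q in (p-[290,100])*4),4,(0,255,0),1)
cv2.imwrite("pics/w1c.png",im)
E
```

```text
((0.4585464596748352, 0.1205088347196579), (0.13695092499256134, 0.11167255789041519), 9.420689582824707) [[0.3818551  0.16438384]
 [0.40013394 0.0542174 ]
 [0.5352378  0.07663383]
 [0.51695895 0.18680027]]
stud [0.60792812 0.28900622 0.1       ]
griptop [0.61298293 0.24305435 0.22      ]
tabtop? [0.59187741 0.33295601 0.133     ]
(35, 143, 104) [0.6076 0.2876 0.104 ] [380.8 152.2]
(35, 183, 133) [0.6008 0.327  0.133 ] [393.1 128. ]
(35, 183, 97) [0.6008 0.327  0.097 ] [382.1 126.4]
(35, 90, 223) [0.6166 0.2354 0.223 ] [418.1 210.6]
(90, 32, 33) [0.6807 0.1876 0.033 ] [385.6 202.2]
(-75, 32, 33) [0.5181 0.1595 0.033 ] [302.2 202.7]
(90, -32, 33) [0.6916 0.1245 0.033 ] [381.4 231.5]
(-75, -32, 33) [0.529  0.0964 0.033 ] [300.9 232. ]
```

View pics/w1c.png

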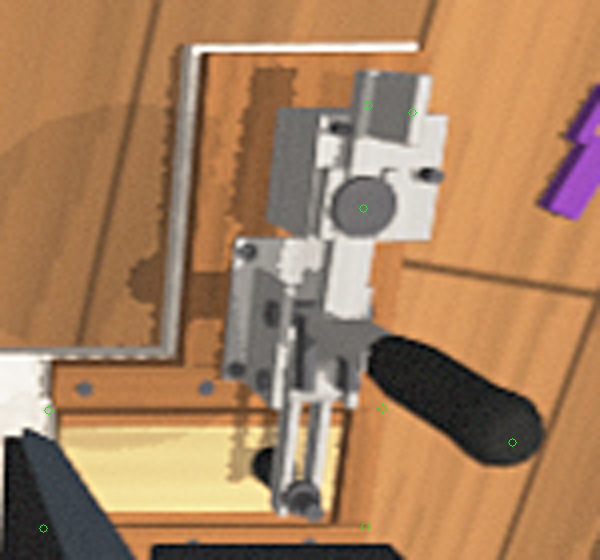

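Enlarged crop: of the catch-like parts, the purple one at (580,150) lies loose and off the jig. The bare steel one on the clamp, with its stud at (364,206) and tab top edge at (424,105), fits the description and sits within about 3 mm of where I predicted it.

>>> {"api": "drive_tool", "payload": {"commands": [3.85,2.2,0,0,0,0,3.85,2.2,0,0,0,0,3.85,2.2,0,0,0,0,3.85,2.2,0,0,0,0,0,0,-6,0,0,0], "jaw": 0}}

```text
t: 2.02
tool_pos: [0.5718, 0.3353, 0.3001]
ee_rot: [[-0.172, 0.985, 0.009], [0.985, 0.172, 0.005], [0.003, 0.01, -1.0]]
wrist_force: [0.2, 0.2, -2.6]
finger_gap: 0.0006
```

>>> {"api": "drive_tool", "payload": {"commands": [0,0,-6,0,0,0,0,0,-6,0,0,0,0,0,-4,0,0,0,0,0,0,0,0,0]}}

```text
t: 2.52
tool_pos: [0.565, 0.3316, 0.1345]
ee_rot: [[-0.172, 0.985, -0.006], [0.985, 0.172, -0.002], [-0.001, -0.006, -1.0]]
wrist_force: [-0.4, 0.1, 0.3]
finger_gap: 0.0003
```

```bash
python3 - <<'E'
from h import *
s=get_state();print(s["t"],s["tool_pos"],s["wrist_force"],s["finger_gap"])
c=cal("wrist");w=grab_frame("wrist")
cv2.imwrite("pics/w2.png",w[:,:,::-1])
for y,z in((.3292,.133),(.3292,.097)):print(proj(c,(.6017,y,z)))
cv2.imwrite("pics/w2x.png",cv2.resize(w[60:300,150:470,::-1],None,fx=2.2,fy=2.2,interpolation=cv2.INTER_CUBIC))
E
```

```text
2.525 [0.56503754 0.33159402 0.13454398] [-0.38634029  0.11909318  0.27066309] 0.0003039849376257777
[307.32351611 241.24007377]
[300.04678918 220.85828587]
```

View pics/w2x.png

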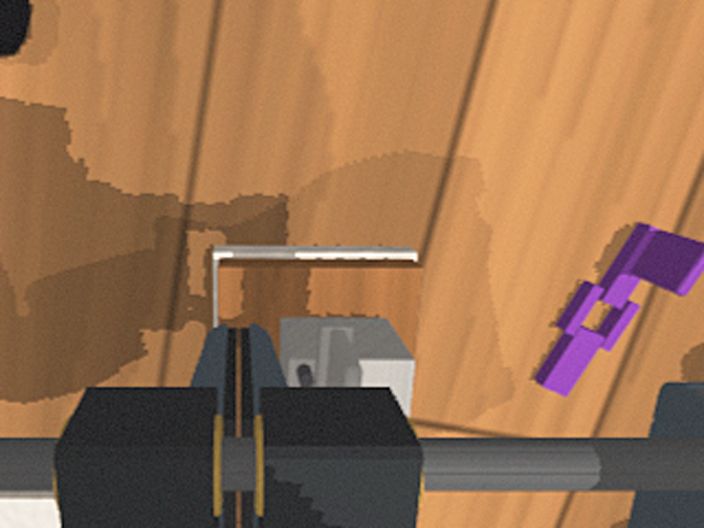

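The shut fingers sit to the left (the -x side) of the tab.

>>> {"api": "drive_tool", "payload": {"commands": [0,0,-2.3,0,0,0,1.0,0.05,0,0,0,0,1.0,0.05,0,0,0,0,1.0,0.1,0,0,0,0,0.8,0.05,0,0,0,0]}}

```text
t: 3.2
tool_pos: [0.6056, 0.3335, 0.1149]
ee_rot: [[-0.17, 0.986, -0.002], [0.986, 0.17, -0.0], [-0.0, -0.002, -1.0]]
wrist_force: [-14.5, -3.2, 9.5]
finger_gap: 0.0004
```

>>> {"api": "drive_tool", "payload": {"commands": [0.8,0.05,0,0,0,0,0.1,0,0,0,0,0,0,0,0,0,0,0]}}

```text
t: 3.58
tool_pos: [0.6151, 0.3343, 0.1145]
ee_rot: [[-0.17, 0.986, 0.001], [0.986, 0.17, 0.0], [0.0, 0.001, -1.0]]
wrist_force: [-0.7, 0.0, -0.2]
finger_gap: 0.0007
```

>>> {"api": "drive_tool", "payload": {"commands": [-1.5,0,0,0,0,0,-1.5,0,5,0,0,0,0,0,6,0,0,0,0,0,6,0,0,0]}}

```text
t: 4.08
tool_pos: [0.5843, 0.3342, 0.2865]
ee_rot: [[-0.17, 0.985, 0.0], [0.985, 0.17, 0.0], [0.0, 0.0, -1.0]]
wrist_force: [1.0, 1.1, 0.1]
finger_gap: 0.0005
```

```bash
python3 - <<'E'
from h import *
s=get_state();print(s["t"],s["tool_pos"],s["wrist_force"])
c=cal("wrist");w=grab_frame("wrist");cv2.imwrite("pics/w3.png",w[:,:,::-1])
print(proj(c,(.6017,.3292,.133)))
sc=grab_frame("scene");cv2.imwrite("pics/s3.png",sc[:,:,::-1])
p=proj(cal("scene"),(.61,.29,.1));x,y=p.astype(int);print(p)
a=cv2.resize(w[120:260,250:430,::-1],(514,400),interpolation=cv2.INTER_CUBIC)
b=cv2.resize(sc[y-45:y+35,x-35:x+22,::-1],(285,400),interpolation=cv2.INTER_CUBIC)
cv2.imwrite("pics/c3.png",np.hstack([a,b]))
E
```

```text
4.075 [0.58432367 0.33421745 0.28646061] [0.97805365 1.10186277 0.09698558]
[270.68281242 183.10122042]
[283.17620402 278.25687704]
```

View pics/c3.png

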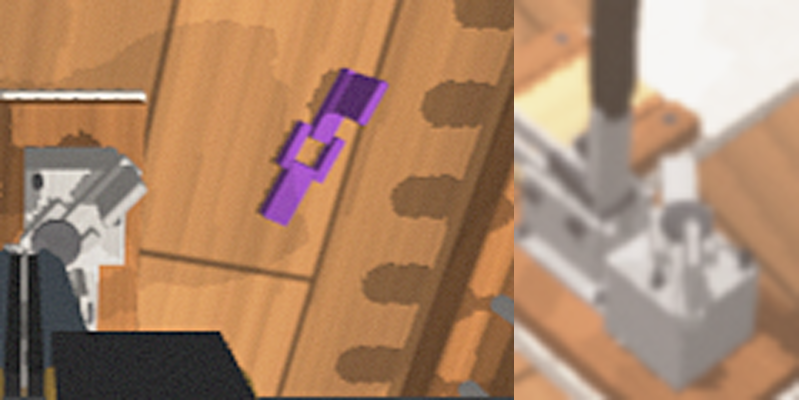

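Catch swung to about 0.8 rad, well clear. Next is the lever.

>>> {"api": "drive_tool", "payload": {"commands": [1.35,-4.7,0,0,0,0,1.35,-4.7,0,0,0,0,1.35,-4.7,0,0,0,0,0,0,0,0,0,0,0,0,-4,0,0,0]}}

```text
t: 4.8
tool_pos: [0.627, 0.1936, 0.2466]
ee_rot: [[-0.169, 0.986, 0.006], [0.986, 0.169, 0.002], [0.001, 0.006, -1.0]]
wrist_force: [0.6, -0.2, -0.3]
finger_gap: 0.0005
```

>>> {"api": "drive_tool", "payload": {"commands": [0,0,-5,0,0,0,0,0,-2.4,0,0,0,0,0,0,0,0,0]}}

```text
t: 5.18
tool_pos: [0.624, 0.1938, 0.1686]
ee_rot: [[-0.17, 0.985, -0.003], [0.985, 0.17, -0.001], [0.0, -0.003, -1.0]]
wrist_force: [0.3, 0.3, 0.5]
finger_gap: 0.0006
```

>>> {"api": "drive_tool", "payload": {"commands": [-0.17,1.0,0,0,0,0,-0.17,1.0,0,0,0,0,-0.17,1.0,0,0,0,0,-0.17,1.0,0,0,0,0,-0.17,1.0,0,0,0,0]}}

```text
t: 5.8
tool_pos: [0.6172, 0.2432, 0.1713]
ee_rot: [[-0.17, 0.985, 0.002], [0.985, 0.17, -0.001], [-0.002, 0.001, -1.0]]
wrist_force: [1.0, -10.5, -2.6]
finger_gap: 0.0009
```

>>> {"api": "drive_tool", "payload": {"commands": [-0.17,1.0,0,0,0,0,-0.17,1.0,-0.3,0,0,0,-0.17,1.0,-0.3,0,0,0,-0.17,1.0,-0.4,0,0,0,-0.17,1.0,-0.4,0,0,0]}}

```text
t: 6.42
tool_pos: [0.6088, 0.2932, 0.1575]
ee_rot: [[-0.17, 0.985, 0.002], [0.985, 0.17, -0.001], [-0.002, 0.002, -1.0]]
wrist_force: [3.1, -15.2, 3.4]
finger_gap: 0.0004
```

```bash
python3 - <<'E'
from h import *
s=get_state();print(s["t"],s["tool_pos"],s["wrist_force"])
o=np.array([.5978,.143]);y=np.deg2rad(9.6);ex=np.array([np.cos(y),np.sin(y)]);ey=np.array([-ex[1],ex[0]])
d=s["tool_pos"][:2]-o;print("jig",d@ex,d@ey)
E
```

```text
6.425 [0.60875168 0.29317264 0.15746748] [  3.14310422 -15.22172125   3.36991133]
jig 0.03584241358753791 0.14624323331562974
```

>>> {"api": "drive_tool", "payload": {"commands": [0.3,-1.5,1.5,0,0,0,0,0,5,0,0,-10,0,0,5,0,0,-10,-3,-2,5,0,0,-10,-4,-4,0,0,0,-10]}}

```text
t: 7.05
tool_pos: [0.5427, 0.2184, 0.3268]
ee_rot: [[0.507, 0.862, 0.009], [0.862, -0.507, 0.003], [0.007, 0.006, -1.0]]
wrist_force: [0.2, -0.5, -1.5]
finger_gap: 0.0001
```

>>> {"api": "drive_tool", "payload": {"commands": [-4,-4,0,0,0,-10,-4,-4,0,0,0,-10,-4,-3,0,0,0,-10,0,-0.5,0,0,0,-10,0,0,0,0,0,-10]}}

```text
t: 7.68
tool_pos: [0.4211, 0.1024, 0.3233]
ee_rot: [[0.987, 0.163, 0.003], [0.163, -0.987, 0.001], [0.003, -0.0, -1.0]]
wrist_force: [-0.2, -1.1, -0.2]
finger_gap: 0.0005
```

```bash
python3 - <<'E'
from h import *
s=get_state();print(s["t"],s["tool_pos"],s["ee_rot"],s["joints"])
c=cal("wrist");w=grab_frame("wrist");cv2.imwrite("pics/w4.png",w[:,:,::-1]);np.savez("w4.npz",K=c[0],R=c[1],t=c[2])
cv2.imwrite("pics/w4x.png",cv2.resize(w[:,:,::-1],(800,600),interpolation=cv2.INTER_CUBIC))
E
```

```text
7.675 [0.42107582 0.1023932  0.32326516] [[ 9.86609555e-01  1.63066608e-01  3.29659892e-03]
 [ 1.63065573e-01 -9.86615062e-01  5.82149530e-04]
 [ 3.34740330e-03 -3.67924955e-05 -9.99994397e-01]] [5.75046126e+00 6.30118822e+00 9.22693481e+01 1.44301033e-02
 8.12381909e+01 8.63633523e+01]
```

View pics/w4x.png

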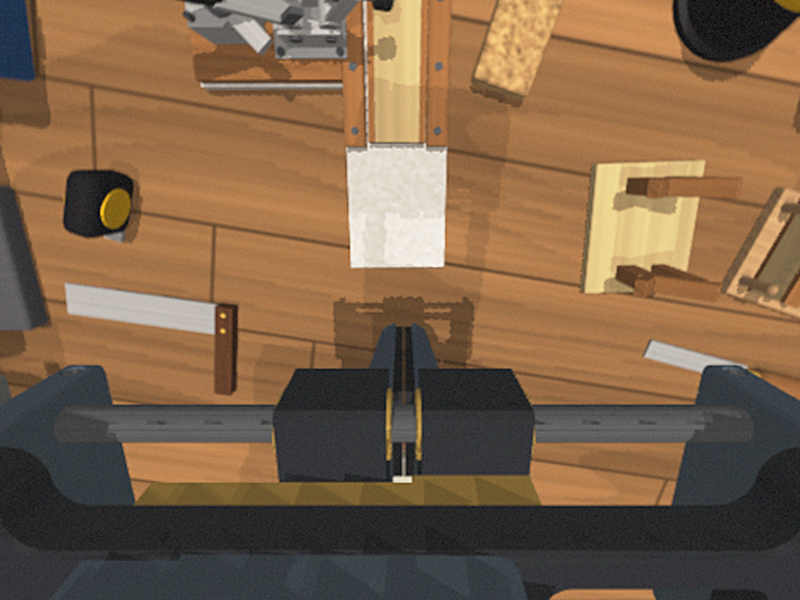

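View: the lever is open (lying at upper left), and the bare board's corners are (346,149), (447,147), (444,267) and (351,268). The cradle's brackets are at (640,186) and (660,280), with their long rests to the right (-y).

```bash
cat > fit.py <<'E'
from h import *
d=np.load("w4.npz");c=(d["K"],d["R"],d["t"])
b=cv2.imread("pics/w4.png");hsv=cv2.cvtColor(b,cv2.COLOR_BGR2HSV)
m=((hsv[...,1]<40)&(hsv[...,2]>125)).astype(np.uint8);m[:,:215]=0;m[:,295:]=0;m[:93]=0;m[180:]=0
def rect(m,z):
    cs,_=cv2.findContours(m,0,2);k=max(cs,key=cv2.contourArea)[:,0]
    return cv2.minAreaRect(np.array([onz(c,p,z)[:2] for p in k],np.float32))
r=rect(m,.015);print(r);print(cv2.boxPoints(r))
# cradle board: pale yellow
h=hsv[100:200,365:460].astype(int);print(hsv[150,390],hsv[170,378])
m=((abs(hsv[...,0].astype(int)-24)<5)&(hsv[...,1]>60)&(hsv[...,1]<150)&(hsv[...,2]>150)).astype(np.uint8)
m[:,:365]=0;m[:,460:]=0;m[:95]=0;m[200:]=0
r=rect(m,.015);print(r);print(cv2.boxPoints(r))
E
python3 fit.py
```

```text
((0.4595583975315094, 0.1178150400519371), (0.13428641855716705, 0.11008816957473755), 9.41789436340332)
[[0.3843131  0.16113028]
 [0.4023273  0.05252597]
 [0.5348037  0.0744998 ]
 [0.5167895  0.1831041 ]]
[ 23 101 238] [ 22 102 233]
((0.48229628801345825, -0.1636829376220703), (0.1462351530790329, 0.11769632995128632), 11.331162452697754)
[[ 0.39904144 -0.12034795]
 [ 0.42216638 -0.23575014]
 [ 0.56555116 -0.20701793]
 [ 0.5424262  -0.09161574]]
```

```bash
python3 - <<'E'
from h import *
d=np.load("w4.npz");c=(d["K"],d["R"],d["t"])
o,dd=ray(c,(245,3))
for z in(.1,.13,.16,.2):
    p=o+dd*(z-o[2])/dd[2]-[.6005,.1412,0];y=np.deg2rad(9.42);print(z,p[0]*np.cos(y)+p[1]*np.sin(y),-p[0]*np.sin(y)+p[1]*np.cos(y))
E
```

```text
0.1 0.028634903290227148 0.008804239520459112
0.13 0.018762546903108038 0.00748294076675089
0.16 0.00889019051598882 0.00616164201304269
0.2 -0.0042729513335035465 0.0043999103414317665
```

>>> {"api": "drive_tool", "payload": {"commands": [4.2,1.05,0,0,0,0,4.2,1.05,0,0,0,0,4.2,1.05,-3,0,0,0,0,0,-6,0,0,0,0,0,-6,0,0,0]}}

```text
t: 8.35
tool_pos: [0.5483, 0.1347, 0.171]
ee_rot: [[0.985, 0.173, 0.003], [0.173, -0.985, 0.001], [0.003, -0.0, -1.0]]
wrist_force: [1.4, 0.5, -1.0]
finger_gap: 0.0004
```

>>> {"api": "drive_tool", "payload": {"commands": [0,-0.2,-6,0,0,0,0,0,-5.5,0,0,0,0,0,-1,0,0,0,0,0,-0.5,0,0,0,0,0,-0.3,0,0,0]}}

```text
t: 8.98
tool_pos: [0.5487, 0.1329, 0.0402]
ee_rot: [[0.985, 0.17, 0.003], [0.17, -0.985, 0.0], [0.003, 0.0, -1.0]]
wrist_force: [0.0, 0.6, 0.4]
finger_gap: 0.0005
```

>>> {"api": "drive_tool", "payload": {"commands": [0,0,-0.3,0,0,0,0,0,-0.3,0,0,0,0,0,0,0,0,0]}}

```text
t: 9.35
tool_pos: [0.5478, 0.1328, 0.0332]
ee_rot: [[0.985, 0.17, 0.001], [0.17, -0.985, 0.0], [0.001, 0.0, -1.0]]
wrist_force: [-2.8, -0.1, 12.9]
finger_gap: 0.0002
```

>>> {"api": "drive_tool", "payload": {"commands": [-0.6,-0.1,0,0,0,0,-1.0,-0.166,0,0,0,0,-1.2,-0.2,0,0,0,0,-1.2,-0.2,0,0,0,0,-1.2,-0.2,0,0,0,0]}}

```text
t: 9.98
tool_pos: [0.4967, 0.1242, 0.0333]
ee_rot: [[0.985, 0.17, 0.004], [0.17, -0.985, 0.001], [0.004, 0.0, -1.0]]
wrist_force: [3.3, 0.4, 8.9]
finger_gap: 0.0005
```

>>> {"api": "drive_tool", "payload": {"commands": [-1.2,-0.2,0,0,0,0,-1.2,-0.2,0,0,0,0,-1.2,-0.2,0,0,0,0,-1.2,-0.2,0,0,0,0,-0.6,-0.1,0,0,0,0]}}

```text
t: 10.6
tool_pos: [0.4428, 0.1152, 0.0333]
ee_rot: [[0.985, 0.17, 0.004], [0.17, -0.985, 0.001], [0.004, 0.0, -1.0]]
wrist_force: [4.4, 0.2, 10.3]
finger_gap: 0.0005
```

>>> {"api": "drive_tool", "payload": {"commands": [-0.6,-0.1,0,0,0,0,-0.6,-0.1,0,0,0,0,0,0,0,0,0,0]}}

```text
t: 10.98
tool_pos: [0.4305, 0.1132, 0.0332]
ee_rot: [[0.985, 0.17, 0.003], [0.17, -0.985, 0.0], [0.003, 0.0, -1.0]]
wrist_force: [1.7, 0.9, 16.6]
finger_gap: 0.0007
```

```bash
python3 - <<'E'
from h import *
b=grab_frame("top");cv2.imwrite("pics/t5.png",b[:,:,::-1])
w=grab_frame("wrist");s=grab_frame("scene")
x,y=proj(cal("scene"),(.45,.12,.03)).astype(int)
A=cv2.resize(w[:300,110:410,::-1],(400,400));B=cv2.resize(s[y-50:y+50,x-50:x+50,::-1],(400,400),interpolation=cv2.INTER_CUBIC)
cv2.imwrite("pics/c5.png",np.hstack([A,B]));print(get_state()["wrist_force"])
E
```

```text
[ 0.64797962  0.02092964 18.13673519]
```

View pics/c5.png

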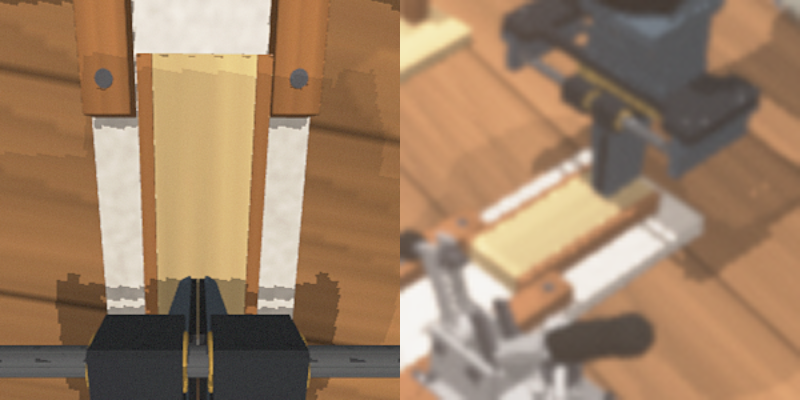

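```bash
python3 - <<'E'
from h import *
c=cal("wrist");s=get_state();print(s["tool_pos"])
y=np.deg2rad(9.42);ex=np.array([np.cos(y),np.sin(y)]);ey=np.array([-ex[1],ex[0]])
for p in((135,53),(270,54),(147,313),(257,313),(90,118),(308,116)):
    z=.033
    P=onz(c,(110+p[0]*.75,p[1]*.75),z);d=P[:2]-[.6005,.1412];print(p,P[:2],d@ex,d@ey)
d=s["tool_pos"][:2]-[.6005,.1412];print("tool",d@ex,d@ey)
E
```

```text
[0.4305613  0.11320324 0.03324455]
(135, 53) [0.54438799 0.1609634 ] -0.052120661567399494 0.028680764790419935
(270, 54) [0.55392053 0.1033298 ] -0.05214958064136047 -0.02973584728667107
(147, 313) [0.42215281 0.13976527] -0.1761770136340398 0.027774757810893537
(257, 313) [0.43219394 0.0819061 ] -0.17574112343817125 -0.030947618095418752
(90, 118) [0.51468775 0.17795251] -0.07863978536661592 0.05030182247407767
(308, 116) [0.53233924 0.08062089] -0.07715661923115158 -0.048606308946043224
tool -0.1722293255132455 0.00019469982541464413
```

>>> {"api": "drive_tool", "payload": {"commands": [0,0,3,0,0,0,0,0,5,0,0,0,-0.5,-4,5,0,0,0,-0.5,-6,5,0,0,0,-0.5,-6,5,0,0,0], "jaw": 100}}

```text
t: 11.75
tool_pos: [0.416, -0.0229, 0.2426]
ee_rot: [[0.985, 0.171, 0.001], [0.171, -0.985, -0.0], [0.001, 0.0, -1.0]]
wrist_force: [1.5, -1.0, 0.4]
finger_gap: 0.0477
```

>>> {"api": "drive_tool", "payload": {"commands": [-0.5,-6,3,0,0,0,-0.5,-6,3,0,0,0,-0.5,-6,0,0,0,0,0,-2,0,0,0,0,0,0,0,0,0,0]}}

```text
t: 12.38
tool_pos: [0.4019, -0.2138, 0.2964]
ee_rot: [[0.986, 0.168, -0.0], [0.168, -0.986, 0.0], [-0.0, -0.0, -1.0]]
wrist_force: [0.1, -0.2, -0.7]
finger_gap: 0.0909
```

```bash
python3 - <<'E'
import station
from h import *
print([n for n in dir(station) if not n.startswith("_")], getattr(station,"grip_point_offset",None))
s=get_state();print(s["t"],s["tool_pos"],s["joints"])
c=cal("wrist");w=grab_frame("wrist");cv2.imwrite("pics/w6.png",w[:,:,::-1]);np.savez("w6.npz",K=c[0],R=c[1],t=c[2])
for n,X in(("cr",(.4823,-.1637,.07)),("rack",(.477,-.389,.03))):
    p=proj(c,X);print(n,p)
a=proj(c,(.4823,-.1637,.05)).astype(int);b=proj(c,(.477,-.389,.03)).astype(int)
print(a,b)
def crop(q):
    x0=max(q[0]-75,0);y0=max(q[1]-80,0);print(x0,y0);return cv2.resize(w[y0:y0+150,x0:x0+150,::-1],(400,400),interpolation=cv2.INTER_CUBIC)
cv2.imwrite("pics/c6.png",np.hstack([crop(a),crop(b)]))
E
```

```text
['Unreachable', 'get_calibration', 'get_state', 'grab_frame', 'grip_point_offset', 'hand_in'] 0.0188
12.375 [ 0.40189739 -0.21380377  0.29638082] [-3.55432701e+01  9.67694407e+00  9.24242710e+01  1.04475469e-02
  7.79242876e+01  4.47918939e+01]
cr [233.72555609 104.0118115 ]
rack [373.32212939 132.24992493]
[234 104] [373 132]
159 24
298 52
```

View pics/c6.png

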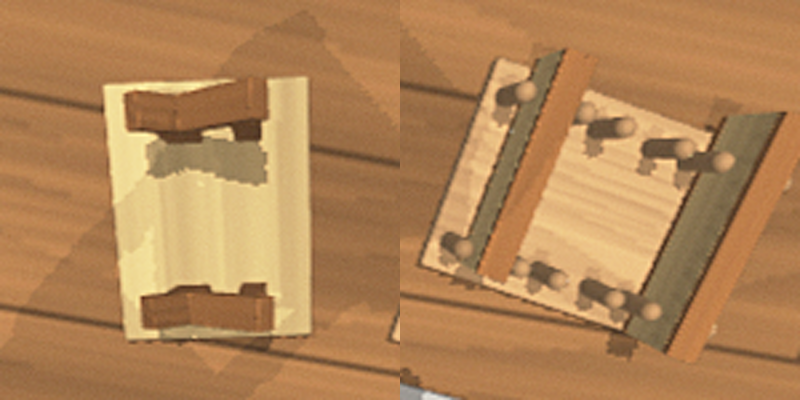

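Cradle crop: valley kinks at (180,116) and (190,310), with the long rests to the right (-y). Rack crop: middle-slot dowel tops at (624,127), (683,148), (557,278) and (614,298), and the slot is free.

```bash
python3 - <<'E'
from h import *
d=np.load("w6.npz");c=(d["K"],d["R"],d["t"])
L=lambda x,y:(159+x*.375,24+y*.375);Rr=lambda x,y:(298+(x-400)*.375,52+y*.375)
def pr(n,a,b):print(n,a[:2].round(4),b[:2].round(4),"mid",((a+b)/2)[:2].round(4),"yaw",np.degrees(np.arctan2(a[1]-b[1],a[0]-b[0])).round(1),"len",np.linalg.norm(a-b).round(4))
pr("valley",onz(c,L(180,116),.07),onz(c,L(190,310),.07))
pr("lip",onz(c,L(126.5,110),.087),onz(c,L(143.5,312),.087))
pr("rest",onz(c,L(267,99),.1096),onz(c,L(271,311),.1096))
for z in(.056,):
    u1,u2,l1,l2=[onz(c,Rr(*p),z) for p in((624,127),(683,148),(557,278),(614,298))]
    pr("d+",u1,l1);pr("d-",u2,l2);pr("across",u1,u2)
    print("slot",((u1+u2+l1+l2)/4)[:2])
b=cv2.imread("pics/w6.png");hsv=cv2.cvtColor(b,cv2.COLOR_BGR2HSV)
m=((abs(hsv[...,0].astype(int)-24)<5)&(hsv[...,1]>40)&(hsv[...,1]<150)&(hsv[...,2]>130)).astype(np.uint8)
m[:,:190]=0;m[:,285:]=0;m[:45]=0;m[158:]=0
cs,_=cv2.findContours(m,0,2);k=np.vstack([q for q in cs if len(q)>20])[:,0];r=cv2.minAreaRect(np.array([onz(c,p,.015)[:2] for p in k],np.float32));print("board",r)
for q in((.4823,-.1637,.015),):print(q)
E
```

```text
valley [ 0.528  -0.1471] [ 0.4307 -0.1659] mid [ 0.4793 -0.1565] yaw 10.9 len 0.0992
lip [ 0.5244 -0.123 ] [ 0.4277 -0.143 ] mid [ 0.476 -0.133] yaw 11.7 len 0.0987
rest [ 0.5375 -0.191 ] [ 0.4423 -0.2093] mid [ 0.4899 -0.2001] yaw 10.9 len 0.097
d+ [ 0.525  -0.3765] [ 0.4375 -0.3632] mid [ 0.4813 -0.3698] yaw -8.6 len 0.0884
d- [ 0.5198 -0.4121] [ 0.4317 -0.3997] mid [ 0.4757 -0.4059] yaw -8.1 len 0.089
across [ 0.525  -0.3765] [ 0.5198 -0.4121] mid [ 0.5224 -0.3943] yaw 81.8 len 0.036
slot [ 0.47850145 -0.38786611]
board ((0.4833643138408661, -0.16512860357761383), (0.14732927083969116, 0.11791820824146271), 11.737385749816895)
(0.4823, -0.1637, 0.015)
```

>>> {"api": "drive_tool", "payload": {"commands": [1.34,5.57,0,0,0,0,1.34,5.57,0,0,0,0,1.34,5.57,0,0,0,0,1.34,5.57,0,0,0,0,1.34,5.57,0,0,0,0], "jaw": 100}}

```text
t: 13.05
tool_pos: [0.4683, 0.0689, 0.2967]
ee_rot: [[0.985, 0.172, -0.0], [0.172, -0.985, 0.0], [-0.0, -0.0, -1.0]]
wrist_force: [1.4, -0.0, 0.5]
finger_gap: 0.0914
```

>>> {"api": "drive_tool", "payload": {"commands": [1.34,5.57,0,0,0,0,0,0,-6,0,0,0,0,0,-6,0,0,0,0,0,-6,0,0,0,0,0,0,0,0,0]}}

```text
t: 13.68
tool_pos: [0.479, 0.122, 0.114]
ee_rot: [[0.985, 0.172, -0.008], [0.172, -0.985, -0.001], [-0.008, -0.001, -1.0]]
wrist_force: [-0.7, 0.5, 1.4]
finger_gap: 0.0912
```

```bash
python3 - <<'E'
from h import *
s=get_state();print(s["tool_pos"],s["ee_rot"][:,0])
c=cal("wrist");w=grab_frame("wrist");cv2.imwrite("pics/w7.png",w[:,:,::-1])
b=w[:,:,::-1].copy();hsv=cv2.cvtColor(b,cv2.COLOR_BGR2HSV)
# lateral: panel's edges vs white board, row sampling around panel rear part
for v in(60,80,100,120,140,160):
    r=hsv[v];i=np.where((r[:,1]<45)&(r[:,2]>120))[0];i=i[(i>120)&(i<400)]
    if len(i):
        g=np.diff(i);k=g.argmax();a,e=i[k],i[k+1];print(v,a,e,onz(c,(a+.5,v),.033)[:2],onz(c,(e-.5,v),.033)[:2])
E
```

```text
[0.47896275 0.121996   0.11395023] [ 0.98514953  0.17151904 -0.0078502 ]
60 226 227 [0.59380069 0.17048762] [0.59380069 0.17048762]
80 199 227 [0.57385356 0.19171487] [0.57792898 0.1682988 ]
100 227 228 [0.56153157 0.16513061] [0.56153157 0.16513061]Traceback (most recent call last):
  File "<stdin>", line 9, in <module>
ValueError: attempt to get argmax of an empty sequence
```

>>> {"api": "drive_tool", "payload": {"commands": [0.3,0,-5,0,0,0,0,0,-3,0,0,0,0,0,-1.6,0,0,0,0,0,0,0,0,0]}}

```text
t: 14.22
tool_pos: [0.4865, 0.1216, 0.0221]
ee_rot: [[0.985, 0.17, 0.002], [0.17, -0.985, 0.0], [0.002, -0.0, -1.0]]
wrist_force: [0.2, 0.3, -0.2]
finger_gap: 0.0911
```

>>> {"api": "drive_tool", "payload": {"commands": [0,0,0,0,0,0,0,0,0,0,0,0,0,0,0,0,0,0,0,0,0,0,0,0], "jaw": 40, "newtons": 25}}

```text
t: 14.72
tool_pos: [0.4858, 0.121, 0.021]
ee_rot: [[0.985, 0.17, 0.001], [0.17, -0.985, 0.0], [0.001, 0.0, -1.0]]
wrist_force: [-1.6, -1.0, 10.2]
finger_gap: 0.0599
```

>>> {"api": "drive_tool", "payload": {"commands": [0,0,1.5,0,0,0,0,0,4,0,0,0,0,0,5,0,0,0,0,-3,5,0,0,0,0,-5,4,0,0,1.4]}}

```text
t: 15.35
tool_pos: [0.4855, 0.0421, 0.2176]
ee_rot: [[0.981, 0.196, 0.002], [0.196, -0.981, 0.0], [0.002, 0.0, -1.0]]
wrist_force: [1.8, -0.2, -1.5]
finger_gap: 0.0595
```

>>> {"api": "drive_tool", "payload": {"commands": [0,-5.3,0,-8.83,-1.72,0,0,-5.3,0,-8.83,-1.72,0,0,-5.3,0,-8.83,-1.72,0,0,-5.4,0,-8.83,-1.72,0,0,0,0,-8.83,-1.72,0]}}

```text
t: 15.98
tool_pos: [0.4852, -0.1736, 0.2163]
ee_rot: [[0.982, 0.132, 0.135], [0.189, -0.691, -0.698], [0.001, 0.711, -0.703]]
wrist_force: [-1.5, 0.3, -2.1]
finger_gap: 0.0599
```

>>> {"api": "drive_tool", "payload": {"commands": [0,0,0,0,0,0,0,0,0,0,0,0]}}

```text
t: 16.23
tool_pos: [0.4857, -0.1704, 0.2149]
ee_rot: [[0.981, 0.139, 0.135], [0.194, -0.696, -0.692], [-0.003, 0.705, -0.71]]
wrist_force: [-0.0, 0.0, -0.4]
finger_gap: 0.0598
```

```bash
python3 - <<'E'
from h import *
s=get_state();print(s["t"],s["tool_pos"],s["ee_rot"],s["joints"],s["finger_gap"])
c=cal("wrist");w=grab_frame("wrist");t=grab_frame("top");sc=grab_frame("scene");np.savez("w8.npz",K=c[0],R=c[1],t=c[2])
for n,i in(("w8",w),("t8",t),("s8",sc)):cv2.imwrite(f"pics/{n}.png",i[:,:,::-1])
x,y=proj(cal("scene"),(.48,-.17,.15)).astype(int);print(x,y)
y0=max(y-60,0);x0=max(x-60,0);print(x0,y0)
cv2.imwrite("pics/c8.png",np.hstack([cv2.resize(w[:,60:444,::-1],(400,400)),cv2.resize(sc[y0:y0+120,x0:x0+120,::-1],(400,400),interpolation=cv2.INTER_CUBIC)]))
E
```

```text
16.225 [ 0.48568657 -0.17038522  0.21492954] [[ 0.98101555  0.13943372  0.13478398]
 [ 0.19391069 -0.69570972 -0.691655  ]
 [-0.0026695   0.70466036 -0.70953974]] [  1.81772542  22.61035655 108.71530816 -56.61613217  56.41124886
 116.92600451] 0.059766301418133355
231 157
171 97
```

View pics/c8.png

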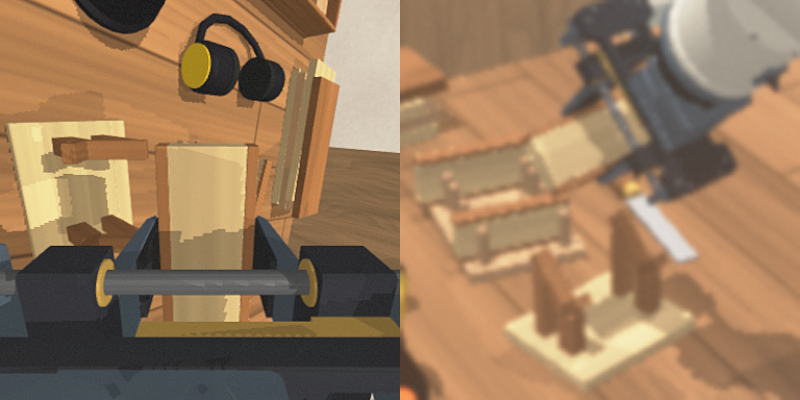

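```bash
python3 - <<'E'
from h import *
d=np.load("w8.npz");c=(d["K"],d["R"],d["t"]);s=get_state();T=s["tool_pos"];R=s["ee_rot"]
for p in((168,143),(257,144)):
    o,dd=ray(c,(60+p[0]*.96,p[1]*.96));
    for back in(.009,.012,.015):
        P0=T-R[:,2]*back;X=o+dd*(((P0-o)@R[:,2])/(dd@R[:,2]));print(p,back,(R.T@(X-T)).round(4))
E
```

```text
(168, 143) 0.009 [ 0.0657 -0.0239 -0.009 ]
(168, 143) 0.012 [ 0.066  -0.0235 -0.012 ]
(168, 143) 0.015 [ 0.0664 -0.0231 -0.015 ]
(257, 144) 0.009 [ 0.0653  0.0277 -0.009 ]
(257, 144) 0.012 [ 0.0656  0.0272 -0.012 ]
(257, 144) 0.015 [ 0.066   0.0267 -0.015 ]
```

>>> {"api": "drive_tool", "payload": {"commands": [0,-0.15,-4,0,0,0,0,0,-4,0,0,0,0,0,-2.5,0,0,0,0,0,-0.5,0,0,0,0,0,0,0,0,0]}}

```text
t: 17.0
tool_pos: [0.4858, -0.1726, 0.1053]
ee_rot: [[0.981, 0.137, 0.135], [0.193, -0.694, -0.694], [-0.001, 0.707, -0.707]]
wrist_force: [0.0, 0.3, -1.5]
finger_gap: 0.0596
```

>>> {"api": "drive_tool", "payload": {"commands": [0,0,-0.3,0,0,0,0,0,-0.2,0,0,0,0,0,0,0,0,0]}}

```text
t: 17.38
tool_pos: [0.4856, -0.1723, 0.0998]
ee_rot: [[0.981, 0.138, 0.135], [0.193, -0.694, -0.694], [-0.002, 0.707, -0.707]]
wrist_force: [-1.6, 0.2, -0.8]
finger_gap: 0.0597
```

>>> {"api": "drive_tool", "payload": {"commands": [0,0,-0.2,0,0,0,0,0,-0.15,0,0,0,0,0,0,0,0,0]}}

```text
t: 17.75
tool_pos: [0.4858, -0.1719, 0.0964]
ee_rot: [[0.981, 0.138, 0.134], [0.192, -0.694, -0.694], [-0.003, 0.706, -0.708]]
wrist_force: [1.0, 0.3, -0.9]
finger_gap: 0.0601
```

>>> {"api": "drive_tool", "payload": {"commands": [0,0,-0.15,0,0,0,0,0,0,0,0,0,0,0,0,0,0,0]}}

```text
t: 18.12
tool_pos: [0.486, -0.1717, 0.0957]
ee_rot: [[0.981, 0.138, 0.133], [0.192, -0.694, -0.694], [-0.003, 0.707, -0.708]]
wrist_force: [-1.8, 2.4, 4.9]
finger_gap: 0.0601
```

>>> {"api": "drive_tool", "payload": {"commands": [0,0,-0.1,0,0,0,0,0,0,0,0,0,0,0,0,0,0,0]}}

```text
t: 18.5
tool_pos: [0.4861, -0.1718, 0.0956]
ee_rot: [[0.982, 0.138, 0.133], [0.191, -0.693, -0.695], [-0.003, 0.707, -0.707]]
wrist_force: [-4.6, 5.0, 17.9]
finger_gap: 0.0598
```

>>> {"api": "drive_tool", "payload": {"commands": [0,0,0,0,0,0,0,0,0,0,0,0,0,0,0,0,0,0], "jaw": 95}}

```text
t: 18.88
tool_pos: [0.4862, -0.1714, 0.0945]
ee_rot: [[0.981, 0.138, 0.133], [0.192, -0.695, -0.693], [-0.004, 0.706, -0.708]]
wrist_force: [0.2, -0.0, -0.4]
finger_gap: 0.086
```

>>> {"api": "drive_tool", "payload": {"commands": [-0.53,2.77,2.83,0,0,0,-0.53,2.77,2.83,0,0,0,0,0,6,0,0,0,0.33,-1.91,0.1,9.82,1.93,0,0.33,-1.91,0.1,9.82,1.93,0]}}

```text
t: 19.5
tool_pos: [0.4803, -0.1488, 0.2124]
ee_rot: [[0.981, 0.175, 0.079], [0.192, -0.872, -0.45], [-0.01, 0.457, -0.889]]
wrist_force: [0.2, 0.1, -1.6]
finger_gap: 0.0867
```

>>> {"api": "drive_tool", "payload": {"commands": [0.33,-1.91,0.1,9.82,1.93,0,0.33,-1.91,0.1,9.82,1.93,0,0.33,-1.91,0.1,9.82,1.93,0,0.33,-1.91,0.1,9.82,1.93,0,0.33,-1.91,0.1,9.82,1.93,0], "jaw": 50}}

```text
t: 20.12
tool_pos: [0.4945, -0.2434, 0.2162]
ee_rot: [[0.98, 0.181, -0.087], [0.201, -0.913, 0.356], [-0.015, -0.366, -0.93]]
wrist_force: [1.6, -1.0, -0.2]
finger_gap: 0.046
```

>>> {"api": "drive_tool", "payload": {"commands": [0.33,-1.91,0.1,9.82,1.93,0,0.33,-1.91,0.1,9.82,1.93,0,0,0,0,0,0,0]}}

```text
t: 20.5
tool_pos: [0.5001, -0.2828, 0.2135]
ee_rot: [[0.979, 0.14, -0.147], [0.203, -0.734, 0.648], [-0.017, -0.664, -0.747]]
wrist_force: [0.2, 0.4, -0.5]
finger_gap: 0.0457
```

```bash
python3 - <<'E'
from h import *
s=get_state();print(s["t"],s["tool_pos"],s["ee_rot"],s["joints"],s["finger_gap"])
c=cal("wrist");w=grab_frame("wrist");sc=grab_frame("scene");np.savez("w9.npz",K=c[0],R=c[1],t=c[2],T=s["tool_pos"],E=s["ee_rot"])
cv2.imwrite("pics/w9.png",w[:,:,::-1]);cv2.imwrite("pics/s9.png",sc[:,:,::-1])
x,y=proj(cal("scene"),(.48,-.17,.08)).astype(int);y0=max(y-50,0);x0=max(x-50,0);print(x0,y0)
cv2.imwrite("pics/c9.png",np.hstack([cv2.resize(w[:,60:444,::-1],(400,400)),cv2.resize(sc[y0:y0+100,x0:x0+100,::-1],(400,400),interpolation=cv2.INTER_CUBIC)]))
E
```

```text
20.5 [ 0.50007454 -0.28275369  0.21352145] [[ 0.97909804  0.14049774 -0.14706259]
 [ 0.20268733 -0.73401483  0.64818213]
 [-0.01687799 -0.66444158 -0.7471496 ]] [-47.3569006   43.32466717  61.73808428  20.79731163 111.25059795
  32.50949031] 0.045657969063579454
181 126
```

View pics/c9.png

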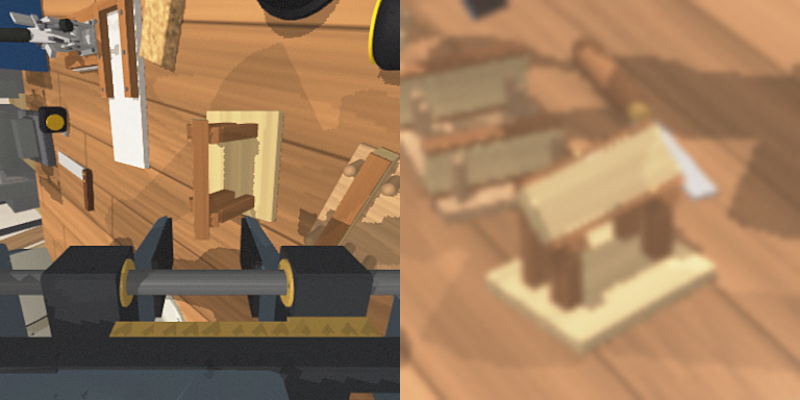

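```bash
python3 - <<'E'
from h import *
d=np.load("w9.npz");c=(d["K"],d["R"],d["t"]);T=d["T"];E=d["E"]
C=np.array([.482,-.171,.0968]);a=np.deg2rad(11);ey=np.array([-np.sin(a),np.cos(a),0]);w=(np.array([0,0,1])-ey)/2**.5
P0=C+.03*w;n=w
P=[]
for p in((193,120),(208,120),(195,240),(209,238)):
    o,dd=ray(c,(60+p[0]*.96,p[1]*.96));X=o+dd*(((P0-o)@n)/(dd@n));P.append(X);print(X.round(4))
P=np.array(P);print("edge mid",P.mean(0).round(4),"pred",P0.round(4),"len",np.linalg.norm(P[0]-P[2]),"wid",np.linalg.norm(P[0]-P[1]))
# desired
R=np.array([[np.cos(a),-ey[0],0],[np.sin(a),-ey[1],0],[0,0,0]]).T
x=np.array([np.cos(a),np.sin(a),0]);z=-w;y=np.cross(z,x);D=np.c_[x,y,z]
print("rotvec deg",np.degrees(cv2.Rodrigues(D@E.T)[0].ravel()).round(2))
Cn=P.mean(0)-.03*w;print("C",Cn,"to pre(.08)",(Cn+.08*w-T)*100,"then",-.08*w*100)
E
```

```text
[ 0.5521 -0.1723  0.1245]
[ 0.5542 -0.1833  0.1134]
[ 0.4147 -0.1991  0.1245]
[ 0.4191 -0.2104  0.1125]
edge mid [ 0.485  -0.1913  0.1187] pred [ 0.486  -0.1918  0.118 ] len 0.14000844696806894 wid 0.01579658473040712
rotvec deg [ 3.48 -0.29 -0.72]
C [ 0.48099908 -0.17044945  0.09753142] to pre(.08) [-0.82816666  5.67750171 -5.94214921] then [-1.07937868  5.5529219  -5.65685425]
```

Wrist view: the panel's upper edge runs from (201,120) to (202,238) in the crop. It lies fully seated in the cradle, within 1 mm of the prediction and measuring 140 mm long.

>>> {"api": "drive_tool", "payload": {"commands": [-0.4,2.8,-3,3.5,-0.3,-0.7,-0.4,2.9,-3,0,0,0,0,0,0,0,0,0,-0.27,1.4,-1.4,0,0,0,-0.27,1.4,-1.4,0,0,0]}}

```text
t: 21.22
tool_pos: [0.4882, -0.1953, 0.1306]
ee_rot: [[0.981, 0.143, -0.133], [0.195, -0.7, 0.687], [0.006, -0.699, -0.715]]
wrist_force: [0.1, 0.5, 0.1]
finger_gap: 0.0452
```

>>> {"api": "drive_tool", "payload": {"commands": [-0.27,1.4,-1.4,0,0,0,-0.27,1.35,-1.4,0,0,0,0,0,0,0,0,0,0,0,0,0,0,0]}}

```text
t: 21.72
tool_pos: [0.4829, -0.1686, 0.1025]
ee_rot: [[0.981, 0.142, -0.133], [0.195, -0.699, 0.688], [0.005, -0.701, -0.714]]
wrist_force: [0.1, -0.6, 0.0]
finger_gap: 0.0455
```

>>> {"api": "drive_tool", "payload": {"commands": [0,-0.25,-0.35,0,0,0,0,0,0,0,0,0]}}

```text
t: 21.98
tool_pos: [0.4823, -0.171, 0.0978]
ee_rot: [[0.981, 0.141, -0.133], [0.194, -0.698, 0.689], [0.004, -0.702, -0.712]]
wrist_force: [0.1, 0.7, 0.0]
finger_gap: 0.0456
```

>>> {"api": "drive_tool", "payload": {"commands": [0,0,0,0,0,0,0,0,0,0,0,0,0,0,0,0,0,0,0,0,0,0,0,0], "jaw": 5, "newtons": 25}}

```text
t: 22.48
tool_pos: [0.4821, -0.1703, 0.0979]
ee_rot: [[0.981, 0.141, -0.134], [0.194, -0.698, 0.69], [0.004, -0.702, -0.712]]
wrist_force: [0.1, -0.8, 2.0]
finger_gap: 0.0178
```

>>> {"api": "drive_tool", "payload": {"commands": [0,0,2,0,0,0,0,0,4,0,0,0,0,0,4,0,0,0,0,-4.3,0,-8,-1.55,0,0,-4.3,0,-8,-1.55,0]}}

```text
t: 23.1
tool_pos: [0.4823, -0.258, 0.1996]
ee_rot: [[0.981, 0.174, -0.089], [0.195, -0.866, 0.46], [0.003, -0.469, -0.883]]
wrist_force: [0.6, 0.6, -1.4]
finger_gap: 0.0178
```

>>> {"api": "drive_tool", "payload": {"commands": [0,-4.3,0,-8,-1.55,0,-0.1,-4.3,0,-8,-1.55,0,-0.1,-4.3,0,-8,-1.55,0,0,-0.2,-1,-4,-0.75,0,0,0,0,0,0,-9.8]}}

```text
t: 23.72
tool_pos: [0.4796, -0.3864, 0.1888]
ee_rot: [[1.0, 0.023, -0.0], [0.023, -1.0, -0.004], [-0.001, 0.004, -1.0]]
wrist_force: [-0.3, -0.2, -0.9]
finger_gap: 0.0179
```

>>> {"api": "drive_tool", "payload": {"commands": [0,0,0,0,0,-9.7,0,0,0,0,0,0,0,0,0,0,0,0]}}

```text
t: 24.1
tool_pos: [0.4801, -0.3874, 0.1884]
ee_rot: [[0.99, -0.139, -0.001], [-0.139, -0.99, -0.004], [-0.0, 0.004, -1.0]]
wrist_force: [0.1, 0.4, -1.1]
finger_gap: 0.0181
```

```bash
python3 - <<'E'
from h import *
s=get_state();T=s["tool_pos"];E=s["ee_rot"];print(s["t"],T,E,s["finger_gap"])
a=np.deg2rad(-8.4);x=np.array([np.cos(a),np.sin(a),0]);z=np.array([0,0,-1.]);D=np.c_[x,np.cross(z,x),z]
print("rotvec",np.degrees(cv2.Rodrigues(D@E.T)[0].ravel()).round(2),"shift",([.4785,-.3879]-T[:2])*100)
c=cal("wrist");w=grab_frame("wrist");sc=grab_frame("scene");np.savez("w10.npz",K=c[0],R=c[1],t=c[2],T=T,E=E)
cv2.imwrite("pics/w10.png",w[:,:,::-1]);cv2.imwrite("pics/s10.png",sc[:,:,::-1])
px,py=proj(cal("scene"),(.478,-.388,.06)).astype(int);y0=max(py-50,0);x0=max(px-50,0)
cv2.imwrite("pics/c10.png",np.hstack([cv2.resize(w[20:270,130:380,::-1],(400,400)),cv2.resize(sc[y0:y0+100,x0:x0+100,::-1],(400,400),interpolation=cv2.INTER_CUBIC)]))
E
```

```text
24.1 [ 0.48013079 -0.38739976  0.1884218 ] [[ 9.90257810e-01 -1.39243930e-01 -7.72836777e-04]
 [-1.39245837e-01 -9.90251119e-01 -3.64949044e-03]
 [-2.57133091e-04  3.72155071e-03 -9.99993042e-01]] 0.018079924803197263
rotvec [ 0.21 -0.05 -0.4 ] shift [-0.16307887 -0.05002371]
```

View pics/c10.png

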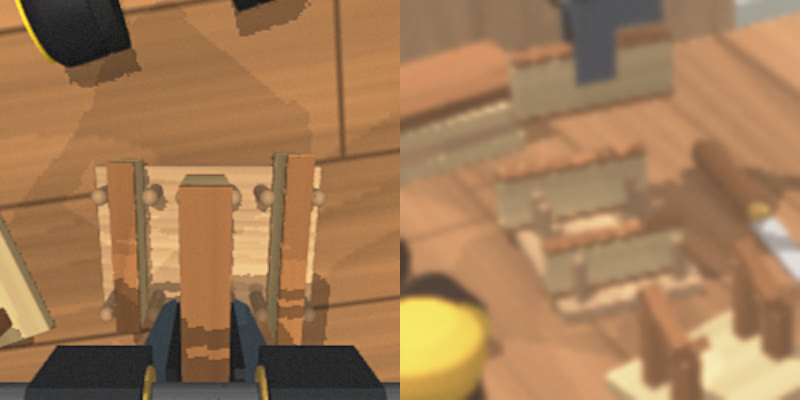

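No views are left, so the remaining checks will be numeric. In this one the panel hangs upright over the middle slot: its far end is at (206,185), with the ±42 mm dowels at (152,196) and (265,196).

```bash
python3 - <<'E'
from h import *
d=np.load("w10.npz");c=(d["K"],d["R"],d["t"]);T=d["T"];E=d["E"]
q=lambda x,y:(130+x*.625,20+y*.625)
tf=lambda X:(E.T@(X-T)).round(4)
for p in((152,196),(265,196),(235,196)):print("dowel",p,tf(onz(c,q(*p),.056)))
print("panel top far",[tf(onz(c,q(*p),T[2]+.03)) for p in((180,187),(232,186))])
# refine by intensity: row profile across dowel heads in raw image, also the panel's edges
g=cv2.imread("pics/w10.png");h=cv2.cvtColor(g,cv2.COLOR_BGR2HSV)
for v in(139,141,143,145):
    print(v,[ (u,int(h[v,u,1]),int(h[v,u,2])) for u in range(218,302)][0:0], " ".join(f"{int(x)}" for x in h[v,216:304,2]))
E
```

```text
dowel (152, 196) [ 0.0446 -0.0384  0.1323]
dowel (265, 196) [0.0446 0.0418 0.1326]
dowel (235, 196) [0.0446 0.0205 0.1325]
panel top far [array([ 0.068 , -0.0088, -0.0301]), array([ 0.0683,  0.0082, -0.03  ])]
139 [] 132 126 125 117 145 168 179 182 177 161 137 113 108 110 105 134 207 226 220 220 222 220 222 226 208 185 186 183 181 181 183 177 178 175 176 178 175 175 172 178 176 175 177 175 177 176 177 173 171 174 174 178 174 175 182 176 177 177 190 183 173 172 145 162 218 228 225 222 226 225 226 221 152 105 112 113 112 118 132 149 166 174 171 146 126 137 137 135
141 [] 133 127 126 155 182 192 200 203 194 182 170 155 125 106 106 121 198 228 221 219 220 221 224 212 163 171 183 175 177 180 176 177 176 177 176 180 171 175 177 176 177 174 175 175 174 171 172 174 171 175 178 179 173 178 179 176 181 176 186 189 194 193 183 168 160 209 222 220 219 220 222 231 185 104 102 107 122 153 170 185 193 197 198 187 176 152 131 133
143 [] 132 129 139 166 183 197 203 209 201 185 174 158 126 107 126 140 133 191 221 215 213 216 216 186 157 181 181 180 179 180 177 177 176 177 177 176 178 175 179 179 175 175 178 175 176 176 174 174 175 171 175 174 178 179 182 180 183 182 169 190 212 205 189 171 151 204 227 224 221 223 223 226 236 187 100 97 131 164 175 192 200 209 204 193 183 160 143 132
145 [] 137 129 124 146 171 180 194 191 188 173 160 143 128 135 142 136 140 128 167 207 209 211 216 196 160 153 170 181 183 177 180 178 180 180 176 179 175 177 178 176 178 174 176 175 174 174 173 175 169 174 178 175 172 179 181 178 180 182 167 180 196 189 175 160 152 193 218 215 215 212 214 217 224 185 132 114 122 149 168 182 187 190 192 183 169 147 132 131
```

>>> {"api": "drive_tool", "payload": {"commands": [0,-0.12,-3,0.2,0,-0.4,0,0,-3,0,0,0,0,0,-2.5,0,0,0,0,0,-1,0,0,0,0,0,-1,0,0,0]}}

```text
t: 24.82
tool_pos: [0.4805, -0.3889, 0.0829]
ee_rot: [[0.989, -0.149, -0.001], [-0.149, -0.989, -0.0], [-0.001, 0.001, -1.0]]
wrist_force: [0.9, 0.5, -0.5]
finger_gap: 0.0178
```

>>> {"api": "drive_tool", "payload": {"commands": [0,0,-1,0,0,0,0,0,-1,0,0,0,0,0,-0.6,0,0,0,0,0,0,0,0,0]}}

```text
t: 25.32
tool_pos: [0.48, -0.3885, 0.0564]
ee_rot: [[0.989, -0.15, -0.002], [-0.15, -0.989, 0.001], [-0.002, -0.0, -1.0]]
wrist_force: [0.1, -0.4, -1.5]
finger_gap: 0.018
```

No sideways force, so the panel is between the dowels. Lowering the last centimetre slowly.

>>> {"api": "drive_tool", "payload": {"commands": [0,0,-0.4,0,0,0,0,0,-0.3,0,0,0,0,0,-0.2,0,0,0,0,0,0,0,0,0]}}

```text
t: 25.82
tool_pos: [0.4801, -0.3886, 0.0477]
ee_rot: [[0.989, -0.15, -0.001], [-0.15, -0.989, 0.0], [-0.001, -0.0, -1.0]]
wrist_force: [0.6, -0.1, -0.3]
finger_gap: 0.0179
```

>>> {"api": "drive_tool", "payload": {"commands": [0,0,-0.15,0,0,0,0,0,0,0,0,0,0,0,0,0,0,0]}}

```text
t: 26.2
tool_pos: [0.4802, -0.3887, 0.0464]
ee_rot: [[0.989, -0.15, -0.001], [-0.15, -0.989, 0.0], [-0.001, 0.0, -1.0]]
wrist_force: [0.1, -0.1, -1.4]
finger_gap: 0.0177
```

>>> {"api": "drive_tool", "payload": {"commands": [0,0,-0.15,0,0,0,0,0,0,0,0,0,0,0,0,0,0,0]}}

```text
t: 26.58
tool_pos: [0.4802, -0.3887, 0.0453]
ee_rot: [[0.989, -0.15, -0.001], [-0.15, -0.989, -0.0], [-0.001, 0.0, -1.0]]
wrist_force: [-1.4, 1.3, 6.9]
finger_gap: 0.0177
```

>>> {"api": "drive_tool", "payload": {"commands": [0,0,-0.15,0,0,0,0,0,0,0,0,0,0,0,0,0,0,0]}}

```text
t: 26.95
tool_pos: [0.4805, -0.3888, 0.0446]
ee_rot: [[0.989, -0.15, -0.0], [-0.15, -0.989, -0.001], [-0.0, 0.001, -1.0]]
wrist_force: [-3.2, 4.0, 19.9]
finger_gap: 0.0175
```

On the floor (20 N contact). Releasing and withdrawing.

>>> {"api": "drive_tool", "payload": {"commands": [0,0,0,0,0,0,0,0,0,0,0,0,0,0,0,0,0,0,0,0,0,0,0,0], "jaw": 42}}

```text
t: 27.45
tool_pos: [0.4802, -0.3886, 0.0432]
ee_rot: [[0.989, -0.15, -0.001], [-0.15, -0.989, 0.0], [-0.001, 0.0, -1.0]]
wrist_force: [0.8, -0.3, 0.8]
finger_gap: 0.0384
```

>>> {"api": "drive_tool", "payload": {"commands": [0,0,1.5,0,0,0,0,0,4,0,0,0,0,0,5,0,0,0,0,0,3.5,0,0,0,0,0,0,0,0,0]}}

```text
t: 28.08
tool_pos: [0.4813, -0.3897, 0.1873]
ee_rot: [[0.989, -0.15, 0.003], [-0.15, -0.989, -0.004], [0.004, 0.004, -1.0]]
wrist_force: [-0.8, -0.5, -0.6]
finger_gap: 0.0381
```

```bash
python3 - <<'E'
from h import *
s=get_state();T=s["tool_pos"];E=s["ee_rot"];print(s["t"],T,s["wrist_force"],s["finger_gap"])
c=cal("wrist");w=grab_frame("wrist");cv2.imwrite("pics/w11.png",w[:,:,::-1])
h=cv2.cvtColor(w[:,:,::-1].copy(),cv2.COLOR_BGR2HSV)
# lipping-coloured top edge (orange-brown, saturated) around predicted panel top
P=np.array([.4785,-.389,.075]);print("pred centre",proj(c,P))
a=np.deg2rad(-8.4);ex=np.array([np.cos(a),np.sin(a),0]);ey=np.array([-ex[1],ex[0],0])
for n,X in(("far",P+.07*ex),("q",P+.035*ex),("stood_b q",P+.035*ex+.06*ey-[0,0,.008]),("stood_a q",P+.035*ex-.06*ey)):
    p=proj(c,X);print(n,p,h[int(p[1]),int(p[0])])
m=cv2.inRange(h,(5,90,90),(17,220,230));np.save("m.npy",m)
for d in(.02,.035,.05,.06,.066):
    u,v=proj(c,P+d*ex).astype(int);r=np.where(m[v,u-25:u+25])[0]+u-25
    if len(r):print(d,v,r.min(),r.max(),[ ((onz(c,(k,v),.075)-P)@ey).round(4) for k in(r.min(),r.max()+1)])
u,v0=proj(c,P+.05*ex).astype(int);col=m[:,u];print("far end rows",[ (v,int(col[v])) for v in range(v0-25,v0+1) if col[v]!=col[v-1]])
for v in [v for v in range(v0-25,v0+1) if col[v]!=col[v-1]]:print(v,((onz(c,(u,v),.075)-P)@ex).round(4))
E
```

```text
28.075 [ 0.4813437  -0.38973711  0.18729952] [-0.81338643 -0.5345698  -0.64649789] 0.03805487939350682
pred centre [258.14846938 188.02730382]
far [257.91974128 123.5512973 ] [ 21 104 142]
q [258.03814822 156.92894879] [ 13 150 180]
stood_b q [203.80442112 155.87403462] [ 13 153 172]
stood_a q [313.6934891  156.71143851] [ 14 150 180]
0.02 170 233 271 [np.float64(0.0274), np.float64(-0.0152)]
0.035 156 233 282 [np.float64(0.027), np.float64(-0.0269)]
0.05 142 232 281 [np.float64(0.0276), np.float64(-0.0255)]
0.06 133 232 281 [np.float64(0.0273), np.float64(-0.0253)]
0.066 127 232 281 [np.float64(0.0271), np.float64(-0.0251)]
far end rows [(122, 0), (124, 255)]
122 0.0716
124 0.0695
```

```bash
python3 - <<'E'
from h import *
c=cal("wrist");h=cv2.cvtColor(cv2.imread("pics/w11.png"),cv2.COLOR_BGR2HSV)
P=np.array([.4785,-.389,.075]);a=np.deg2rad(-8.4);ey=np.array([-np.sin(a),np.cos(a),0])
for v in(140,156):
    s=h[v,225:292,1].astype(int);print(v,*s)
    r=225+np.where(s>130)[0];r=r[(r>240)&(r<277)];print(r.min(),r.max(),[((onz(c,(k,v),.075)-P)@ey).round(4) for k in(r.min(),r.max()+1)])
s=get_state();print(s["wrist_force"],s["qd"].round(1))
E
```

```text
140 115 110 110 111 119 118 118 115 118 117 113 119 118 124 119 105 120 121 117 105 108 115 109 140 147 156 157 161 151 159 153 156 162 157 154 151 149 154 149 159 143 115 115 116 109 118 116 116 114 115 122 113 121 116 115 113 115 113 111 117 121 120 115 112 113 113 117
248 265 [np.float64(0.0112), np.float64(-0.0077)]
156 114 112 115 117 115 113 117 116 118 115 112 115 116 113 113 119 118 111 111 120 114 118 115 127 145 158 159 157 155 156 154 154 155 150 154 153 151 150 157 158 137 98 119 116 116 117 117 113 119 113 111 117 117 113 115 119 115 114 114 115 116 119 121 118 116 116 110
249 265 [np.float64(0.0104), np.float64(-0.0077)]
[ 0.20236746  0.09146136 -0.73804368] [-0.   2.1  2.1  0.1 -0.9  0.1]
```

>>> {"api": "drive_tool", "payload": {"commands": [0,0,3,0,0,0,0,0,0,0,0,0,0,0,0,0,0,0,0,0,0,0,0,0]}}

```text
t: 28.62
tool_pos: [0.4797, -0.3882, 0.2122]
ee_rot: [[0.989, -0.15, -0.002], [-0.15, -0.989, 0.001], [-0.003, -0.001, -1.0]]
wrist_force: [-0.1, -0.3, 0.1]
finger_gap: 0.0383
```

```bash
python3 -c "
from station import *
print(hand_in(),get_state()['t'])"
```

```text
the job is handed in; nothing more can be done
the job is handed in; nothing more can be done
```

The panel stands on a long edge in the rack's free middle slot. The clamp is open, its catch is clear, and I handed the job in at about 28.6 s of the 72 s allowed.

**What I did**
- I swung the bare-steel catch to about 0.8 rad and threw the lever to about 0.8 rad.
- I pressed on the panel at 10 to 18 N and drew it out flat, leaving its middle about 120 mm towards the front.
- I laid it in the cradle, took it again across its thickness, and lowered it into the slot until it rested on the rack's board. The push peaked at about 20 N before I let go.

**Last checks**
- **Panel:** In the last wrist picture its top edge fits the expected 75 mm height: it measured 18.5 mm wide and lay straight along the slot. It was about 1.6 mm off centre across the slot and within about 2 mm along it.
- **Robot:** The fingers were clear of everything, with no force on the tool.
- **Clamp and catch:** I saw them open or clear only in earlier pictures and did not look again at the end. Nothing went near the clamp after I pulled the panel out.
- **Disagreement:** A first colour mask on the last picture was too loose and gave a useless width, so I measured again by colour saturation.
- **Views:** I used all 12 picture views, so the last placing was checked by numbers only.

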